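# Sort the lock returns into the counter bays

### The job

Four returned locks lie mixed on the key-cutter's counter: two flat rectangular rim locks and two padlocks with shackles. Slide each along the counter, without lifting it off, into the open-fronted bay whose back ledge shows a specimen of its kind, so that all four lie flat with their cases well inside the mouth (a corner or shackle may stick out a little). Leave everything else on the counter where it is.

Things in the scene. Friction and masses are not known exactly. Their poses are not given: they have to be found in the camera images.
- rim_a: rim lock (brass): flat rectangular case 96 mm (its x) by 68 mm (its y) by 30 mm high, with a turn knob on top to 44 mm; 0.7 kg +-30 percent; slides flat under a push of some 3 to 8 N and stops with it. Origin: centre of the underside, z up
- rim_b: rim lock (steel): flat rectangular case 96 mm (its x) by 68 mm (its y) by 30 mm high, with a turn knob on top to 44 mm; 0.7 kg +-30 percent; slides flat under a push of some 3 to 8 N and stops with it. Origin: centre of the underside, z up
- pad_a: padlock (brass body) lying flat: body 50 mm (x) by 62 mm (y) by 28 mm high; closed U shackle of 10 mm round bar sticks out of the body's +x face, over y = -26 to +26 mm, to x = +71 mm, its bar 9 to 19 mm above the counter; 0.5 kg +-30 percent; slides under a push of some 2 to 6 N. Origin: centre of the underside of the body without the shackle, z up
- pad_b: padlock (steel body) lying flat: body 50 mm (x) by 62 mm (y) by 28 mm high; closed U shackle of 10 mm round bar sticks out of the body's +x face, over y = -26 to +26 mm, to x = +71 mm, its bar 9 to 19 mm above the counter; 0.5 kg +-30 percent; slides under a push of some 2 to 6 N. Origin: centre of the underside of the body without the shackle, z up
- bay_rim: bay for rim locks: wooden three-sided frame fixed on the counter, no floor or front. Inside 270 mm wide (y = +-135), 145 mm deep; side walls 8 mm thick, 35 mm high; back ledge (x = 145 to 240 mm, 45 mm high) carries a fixed specimen rim lock, up to 89 mm above the counter, showing what the bay is for. Origin: on the counter, middle of the open mouth; x points into the bay, y along the mouth
- bay_pad: bay for padlocks: wooden three-sided frame fixed on the counter, no floor or front. Inside 270 mm wide (y = +-135), 145 mm deep; side walls 8 mm thick, 35 mm high; back ledge (x = 145 to 240 mm, 45 mm high) carries a fixed specimen padlock, up to 89 mm above the counter, showing what the bay is for. Origin: on the counter, middle of the open mouth; x points into the bay, y along the mouth
- tape: bystander: roll of masking tape lying flat, 100 mm across, 25 mm high. Origin: centre of the underside
- tin: bystander: small round jar of screws, 56 mm across, 50 mm high, near the mouths of the bays. Origin: centre of the underside
- spray: bystander: spray can standing upright, 54 mm across, 170 mm high. Origin: centre of the underside
- blanks: bystander: red box of key blanks, 75 mm (x) by 130 mm (y) by 60 mm high. Origin: centre of the underside
- driver: bystander: screwdriver 180 mm long lying along its x, about 30 mm thick at most. Origin: below its middle
- gatekey: bystander: big dark gate key lying along its x, from x = -66 to +55 mm, y = -21 to +26 mm, 10 mm thick. Origin: on the shank, at the underside
- cards: bystander: clear open tray 120 mm (x) by 160 mm (y) by 50 mm high. Origin: centre of the underside
Things that resemble listed ones, but are neither listed nor needed, are in the scene too. Leave any red look-alike of the pad_a alone.

How it is judged:
By the outcome, as a careful person would: the job done as asked, in the order asked, and still so for the second after the job is handed in, with the robot touching nothing.
It also fails if it takes over 72 s, if anything falls off the work surface, if the arm or the gripper's body presses on something with over 40 N, if the wrist force passes 120 N, or if a joint passes its speed limit or range.

### The arm

A 6-joint arm with a two-finger parallel gripper is mounted at the origin on the work surface. World frame = base frame: x ahead of the robot, y to its left, z up, the work surface at z = 0. Lengths are in m, angles in rad, forces in N, time in s.
With the tool pointing down it reaches from about 0.35 to 0.775 m from the base axis. Payload 5.5 kg.
Tool frame: the origin (TCP) lies between the finger pads; the fingertips stand 19 mm ahead of it and the grasp point (between the pads) is the TCP; z points along the fingers, y is the line along which they close (so a half turn about z gives the same grasp; the last joint's range is limited). The gripper opens to 85 mm and grips with 20 to 120 N. Pads are 22 mm wide; open, the fingers measure 114 mm over their backs; the gripper's body (76 mm by 85 mm) begins 54 mm behind the grasp point. The pads swing forward as they close: fully open they stand 13 mm farther back than shut.
Start: joints at [-1.282, 0.313, 0.046, 1.304, 0, 1.431], TCP at [0.239, -0.523, 0.25] pointing down, gripper open.
Joint ranges: [-2.76, 2.76], [-0.86, 1.69], [-1.03, 1.26], [-2.2, 2.34], [-1.47, 1.5], [-3.14, 3.14]. Speed limits (rad/s): [2.57, 2.57, 3.14, 3.14, 3.14, 3.14].

### API

Orientations are given as a unit quaternion [w, x, y, z].
In Python, from workcell import env gives the robot as it stands.
- The arm moves only by the shell command python3 -m pendant 'ROWS' [FORCE]. ROWS is JSON, a list of rows, each an object with "travel": the shift along the tool's x, y, z scaled (see below), a list of three; "rot": the turn, a rotation vector about the tool's x, y, z scaled (see below), a list of three; "fingers": the opening, from -1 (shut) to 1 (fully open). In form: [{"travel": [dx, dy, dz], "rot": [wx, wy, wz], "fingers": fingers}, ...]. A call has 1 to 10 rows; each row is the pose to reach, as a shift and turn from the pose commanded when the call began, along the tool's axes at that moment; what a row does not reach only later rows make up. The controller multiplies each number of a shift by 0.12 m and each number of a turn by 60 degrees. A row lasts 1/10 s, in which the tool goes at most 50 mm and 8.59 degrees, less where a joint would pass 70% of its speed; a pose out of reach is approached as far as the arm can. A call with a number of a shift or a turn outside -1 to 1 is refused whole. A call with a gripper value outside its range is refused whole. The fingers move at their own pace and stop on an object; FORCE is the grip in N (left out, the last holds). Time passes only in rows, so rows that repeat a pose let the fingers close. It gives the time, the measured TCP pose, the force, the opening and the grip force at its end, in the units of the state.
- env.get_state(): the state, without advancing time (a new reading comes with each control period).
- env.read_camera(name): name is "scene" or "top" or "wrist"; returns (picture, depth): 400x640x3 uint8, blue, green, red; 400x640 float32, m along the optical axis (not along the pixel's ray), 0 where there is no reading.
- env.camera_model(name): a dict with "fovy" (degrees; the focal length in pixels is half the picture's height over the tangent of half this angle, whatever the lens; pixels are square), "cx", "cy" (the principal point, pixels), "rvec" (rotation vector, rad) and "tvec" (3), from world to camera coordinates, as OpenCV has them; the wrist camera has in their place "T_tool_cam" (4x4, takes a point from camera to tool coordinates, whose origin is the TCP and whose axes are the flange's). Camera axes: x right, y down, z forward; pixel columns grow to the right and rows downward; lengths in m; the calibration is good to about 2 mm. A picture is of the moment at which its call begins: read the wrist's pose just before it. camera_model takes no time and is no camera call.
- env.hand_in(): hands the job in; it is judged then, once.
Trained networks look in the newest picture that a camera, given by its name, has taken for a name from the list of things; names that differ only in an ending like _2 or _b are one class to them, and where a whole thing is asked for, a point or a joint stands for the part that bears it (a point fixed in the world has none). Each returns a list of dicts, best first, with "conf" (0 to 1); they miss things now and then, are a little off and sometimes report something else, mostly with a low value. They report only what shows in the picture. A call takes as long as a camera call. They do not tell look-alikes from the thing itself.
- env.outline_of(camera, target): "mask" (400x640 bool, what is visible of it) and "xy" ([column, row] in pixels, amid what is visible of it).
The state is a dict: "clock": time; "joint_pos": joint angles; "qvel": joint speeds; "tau": joint torques, N m; "tcp_pos": TCP position; "orientation": TCP orientation; "wrist_force": force on the tool from outside, world axes, zero at the start; "ft_torque": the same for the moment, N m; "finger_gap": finger opening in m; "grip_force": force on a finger pad.
Only numpy, scipy, OpenCV 4.12 (cv2) and the standard library are available. Lean on these libraries where they do the work, as an engineer would, in place of code of your own. Each camera call takes 0.05 s, during which the arm holds its last target. There are 200 camera calls.

## Working session

There is one attempt and no reset: what is moved stays moved. The work goes in short steps, Python scripts to look and compute and a shell command to move; the robot and the scene stay as the last step left them, time stands still between calls to the robot, and variables do not carry over. Pictures are saved under pics/ and viewed, at most 10 in all, crops included, and the job is handed in when it is done.

```bash
ls; mkdir -p pics; cat > h.py <<'E'
import numpy as np, cv2
from workcell import env
def cam(n):
    m=env.camera_model(n); f=200/np.tan(np.radians(m["fovy"])/2)
    K=np.array([[f,0,m["cx"]],[0,f,m["cy"]],[0,0,1]]); return m,K
def cloud(n,d):
    m,K=cam(n); R=cv2.Rodrigues(np.array(m["rvec"],float))[0]; t=np.array(m["tvec"],float).ravel()
    v,u=np.mgrid[:400,:640]; p=np.stack([(u-K[0,2])/K[0,0]*d,(v-K[1,2])/K[1,1]*d,d],-1)
    return (p-t)@R
E
python3 - <<'E'
from h import *
s=env.get_state(); print(s)
for n in("top","scene"):
    im,d=env.read_camera(n); np.savez(f"{n}0.npz",im=im,d=d); cv2.imwrite(f"pics/{n}0.png",im); print({k:v for k,v in env.camera_model(n).items()})
E
```

```text
pics
{'clock': 0.0, 'joint_pos': array([-1.28160539e+00,  3.13992039e-01,  4.49457495e-02,  1.30357473e+00,
        4.59478241e-05,  1.43122498e+00]), 'qvel': array([-6.65633588e-04, -6.19006903e-04,  1.97426172e-04,  5.60449601e-04,
        4.55722833e-04, -8.57878468e-05]), 'tau': array([ 1.05165032e-03, -4.80632937e+01,  2.98528719e+01,  1.96679123e-02,
        3.06158222e-05, -5.47690746e-06]), 'tcp_pos': array([ 0.23893345, -0.52247857,  0.2494    ]), 'orientation': array([-9.11509413e-04,  9.77107836e-01,  2.12742669e-01, -4.52789881e-05]), 'wrist_force': array([ 0.27752639, -0.33267112,  0.05392901]), 'ft_torque': array([ 0.01764984, -0.01910012,  0.02432134]), 'grip_force': 0.0, 'finger_gap': 0.08526204638609287}
{'fovy': 50.99216710476833, 'cx': 320.24123517966416, 'cy': 198.47101619286533, 'rvec': array([ 2.18629473, -2.16670811,  0.1285034 ]), 'tvec': array([-0.01303733,  0.50997736,  1.26740957])}
{'fovy': 50.614770732644864, 'cx': 325.4332431053903, 'cy': 192.1548444599976, 'rvec': array([ 0.82029088,  2.61017358, -1.06877855]), 'tvec': array([ 0.40697549, -0.19401395,  1.50213257])}
```

View pics/top0.png

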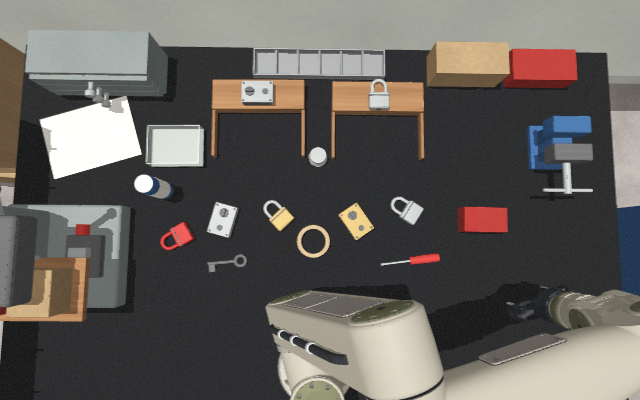

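View pics/scene0.png

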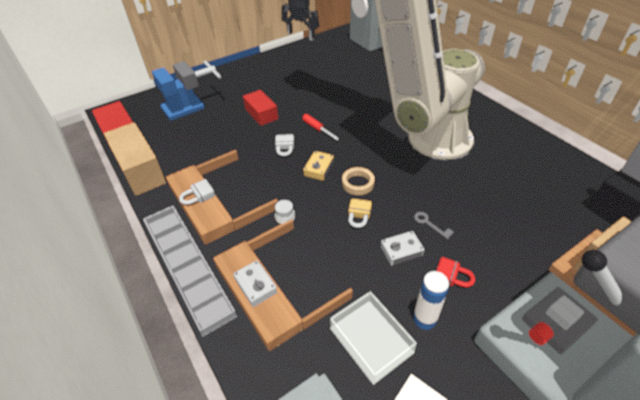

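The top view, with up as +x and left as +y, shows the rim bay on the left (mouth near 258,157) and the pad bay on the right (378,158), with the tin between them at (318,157). The steel rim lock is at (222,220), the brass pad at (278,215), the tape at (313,241), the brass rim lock at (355,221) and the steel pad at (407,209). A red look-alike pad sits at (177,236). The scene view agrees with this.

```bash
cat > m.py <<'E'
from h import *
def measure():
    out={}
    for n in("top",):
        im,d=env.read_camera(n); P=cloud(n,d); hsv=cv2.cvtColor(im,cv2.COLOR_BGR2HSV)
        for t in("rim_a","pad_a"):
            for r in env.outline_of(n,t):
                k=r["mask"].astype(bool)&(d>0)
                q=P[k]; z=q[:,2]
                if len(q)<20: continue
                # top face: within 8mm of 70th pct
                zt=np.percentile(z,60); s=q[abs(z-zt)<.006][:,:2].astype(np.float32)
                (c,wh,a)=cv2.minAreaRect(s); 
                print(n,t,"conf %.2f"%r["conf"],"px",np.round(r["xy"]),"ztop %.3f max %.3f"%(zt,z.max()),"rect c",np.round(c,3),"wh",np.round(wh,3),"ang %.1f"%a,"mean",q.mean(0).round(3),"sat %d hue %d"%(np.median(hsv[k][:,1]),np.median(hsv[k][:,0])))
if __name__=="__main__": measure()
E
python3 - <<'E'
from m import *
measure()
for n in("top","scene"):
    z=np.load(f"{n}0.npz"); P=cloud(n,z["d"])
    print(n,"table",P[300,180].round(3) if n=="top" else P[300,330].round(3))
    for t in("bay_rim","bay_pad","tin","tape","spray","gatekey","driver","cards","blanks")+(("rim_a","pad_a") if n=="scene" else ()):
        for r in env.outline_of(n,t)[:4]:
            if r["conf"]<.3: continue
            q=P[r["mask"].astype(bool)&(z["d"]>0)]
            if t[:3]=="bay": q=q[q[:,2]>.02]
            print(n,t,"%.2f"%r["conf"],np.round(r["xy"]),"lo",np.percentile(q,1,0).round(3),"hi",np.percentile(q,99,0).round(3))
    if n=="top":
        # bays: mouth corners of side walls
        for u in (214,303,334,421):
            col=P[100:165,u-4:u+5].reshape(-1,3); w=col[(col[:,2]>.025)&(col[:,2]<.04)]
            print("wall",u,len(w),w.min(0).round(3),w.max(0).round(3))
E
```

```text
top rim_a conf 0.74 px [224. 222.] ztop 0.031 max 0.047 rect c [0.443 0.291] wh [0.07  0.096] ang 75.3 mean [0.442 0.289 0.029] sat 3 hue 68
top rim_a conf 0.57 px [356. 221.] ztop 0.032 max 0.048 rect c [ 0.442 -0.119] wh [0.096 0.068] ang 34.8 mean [ 0.441 -0.118  0.03 ] sat 107 hue 21
top rim_a conf 0.28 px [258.  97.] ztop 0.047 max 0.093 rect c [0.803 0.187] wh [0.162 0.287] ang 1.6 mean [0.813 0.19  0.048] sat 119 hue 14
top pad_a conf 0.75 px [277. 215.] ztop 0.028 max 0.035 rect c [0.462 0.125] wh [0.09  0.061] ang 45.7 mean [0.458 0.118 0.024] sat 104 hue 21
top pad_a conf 0.71 px [406. 214.] ztop 0.028 max 0.036 rect c [ 0.48  -0.272] wh [0.094 0.06 ] ang 60.0 mean [ 0.476 -0.281  0.025] sat 4 hue 60
top pad_a conf 0.64 px [177. 240.] ztop 0.027 max 0.035 rect c [0.388 0.432] wh [0.062 0.095] ang 30.3 mean [0.39  0.424 0.022] sat 158 hue 1
top table [ 0.196  0.418 -0.004]
top bay_rim 0.63 [255.  96.] lo [0.657 0.044 0.022] hi [0.88  0.328 0.082]
top bay_rim 0.41 [308. 252.] lo [ 0.331 -0.036  0.02 ] hi [0.428 0.059 0.031]
top bay_pad 0.66 [381. 102.] lo [ 0.669 -0.326  0.02
[... 1550 characters left out ...]
1 [317. 164.] lo [ 0.391 -0.164 -0.002] hi [ 0.496 -0.064  0.043]
scene driver 0.53 [310. 124.] lo [ 0.312 -0.366 -0.003] hi [ 0.344 -0.278  0.027]
scene cards 0.61 [370. 340.] lo [ 0.612  0.367 -0.001] hi [0.731 0.526 0.05 ]
scene blanks 0.70 [264. 106.] lo [ 0.396 -0.57  -0.003] hi [ 0.487 -0.434  0.063]
scene rim_a 0.77 [403. 247.] lo [0.399 0.258 0.004] hi [0.495 0.336 0.043]
scene rim_a 0.68 [318. 166.] lo [ 0.392 -0.156  0.007] hi [ 0.494 -0.065  0.043]
scene pad_a 0.82 [362. 214.] lo [ 0.418  0.084 -0.004] hi [0.502 0.168 0.03 ]
scene pad_a 0.71 [449. 273.] lo [ 0.351  0.387 -0.002] hi [0.421 0.478 0.03 ]
scene pad_a 0.56 [282. 144.] lo [ 0.431 -0.352 -0.005] hi [ 0.517 -0.226  0.031]
```

```bash
cat > plan.py <<'E'
import sys,json,numpy as np
from scipy.spatial.transform import Rotation as R
from workcell import env
def yaw(q):
    x=R.from_quat(np.roll(q,-1)).as_matrix()[:,0]; return np.degrees(np.arctan2(x[1],x[0]))
def plan(wps,start=None):
    s=env.get_state(); p=np.array(s["tcp_pos"]); y=yaw(s["orientation"])
    if start: p=np.array(start[:3]);y=start[3]
    print("clock %.2f"%s["clock"],"from",p.round(4),"yaw %.1f"%y)
    for w in wps:
        d=np.array(w[:3])-p; c,t=np.cos(np.radians(y)),np.sin(np.radians(y)); dy=(w[3]-y+180)%360-180
        tr=np.array([c*d[0]+t*d[1],t*d[0]-c*d[1],-d[2]])/.12
        print(w,"travel",tr.round(3),"rotz %.3f"%(-dy/60),"rows>=%.1f"%max(np.linalg.norm(d)/.05,abs(dy)/8.59), "" if max(abs(tr).max(),abs(dy)/60)<=1 else "SPLIT")
        p=np.array(w[:3]);y=w[3]
E
python3 - <<'E'
from h import *
from plan import plan
for n in("top","scene"):
    z=np.load(f"{n}0.npz"); P=cloud(n,z["d"])
    for nm,c in(("pad_a",(.447,.11)),("pad_b",(.469,-.291)),("rim_a",(.442,-.119)),("rim_b",(.443,.291))):
        lo,hi=(.0225,.04) if nm[0]=="p" else (.022,.038)
        k=(np.hypot(P[...,0]-c[0],P[...,1]-c[1])<.075)&(P[...,2]>lo)&(P[...,2]<hi)&(z["d"]>0)
        print(n,nm,k.sum(),"z %.3f"%np.median(P[k][:,2]),cv2.minAreaRect(P[k][:,:2].astype(np.float32)), P[k].mean(0).round(3))
plan([(.38,-.41,.18,60),(.469,-.291,.10,60),(.469,-.291,.022,60)])
E
```

```text
top pad_a 342 z 0.028 ((0.4437173902988434, 0.10620995610952377), (0.13740548491477966, 0.06053687259554863), 45.71290588378906) [0.447 0.109 0.028]
top pad_b 327 z 0.028 ((0.4810656011104584, -0.27420520782470703), (0.08986283093690872, 0.061363399028778076), 57.464847564697266) [ 0.471 -0.289  0.028]
top rim_a 673 z 0.031 ((0.44166070222854614, -0.11914050579071045), (0.09605121612548828, 0.06910301744937897), 34.78140640258789) [ 0.44  -0.119  0.031]
top rim_b 683 z 0.030 ((0.4429336488246918, 0.2910160422325134), (0.06966470181941986, 0.09605775773525238), 75.07229614257812) [0.442 0.29  0.03 ]
scene pad_a 271 z 0.026 ((0.4289420247077942, 0.0965099185705185), (0.10241012275218964, 0.06025559827685356), 43.10285186767578) [0.446 0.111 0.026]
scene pad_b 154 z 0.026 ((0.46952271461486816, -0.2868781089782715), (0.05426514521241188, 0.06250962615013123), 55.00044250488281) [ 0.47  -0.286  0.027]
scene rim_a 422 z 0.028 ((0.44050654768943787, -0.1156468465924263), (0.10128756612539291, 0.06906046718358994), 34.30403518676758) [ 0.443 -0.112  0.028]
scene rim_b 724 z 0.029 ((0.4426984190940857, 0.29417023062705994), (0.07197048515081406, 0.09709995239973068), 74.3654556274414) [0.445 0.297 0.029]
clock 1.25 from [ 0.2391 -0.523   0.2503] yaw 24.6
(0.38, -0.41, 0.18, 60) travel [ 1.46  -0.368  0.586] rotz -0.591 rows>=4.1 SPLIT
(0.469, -0.291, 0.1, 60) travel [1.23  0.146 0.667] rotz 0.000 rows>=3.4 SPLIT
(0.469, -0.291, 0.022, 60) travel [0.   0.   0.65] rotz 0.000 rows>=1.6
```

```bash
python3 -c "
from plan import plan
plan([(.305,-.43,.2,57.5),(.39,-.36,.14,57.5),(.470,-.288,.07,57.5),(.470,-.288,.022,57.5)])"
```

```text
clock 1.25 from [ 0.2391 -0.523   0.2503] yaw 24.6
(0.305, -0.43, 0.2, 57.5) travel [ 0.822 -0.476  0.419] rotz -0.549 rows>=3.8 
(0.39, -0.36, 0.14, 57.5) travel [0.873 0.284 0.5  ] rotz -0.000 rows>=2.5 
(0.47, -0.288, 0.07, 57.5) travel [0.864 0.24  0.583] rotz -0.000 rows>=2.6 
(0.47, -0.288, 0.022, 57.5) travel [0.  0.  0.4] rotz -0.000 rows>=1.0
```

```bash
python3 -m pendant '[{"travel":[0.822,-0.476,0.419],"rot":[0,0,-0.549],"fingers":1},{"travel":[0.822,-0.476,0.419],"rot":[0,0,-0.549],"fingers":1},{"travel":[0.822,-0.476,0.419],"rot":[0,0,-0.549],"fingers":1},{"travel":[0.822,-0.476,0.419],"rot":[0,0,-0.549],"fingers":1},{"travel":[0.822,-0.476,0.419],"rot":[0,0,-0.549],"fingers":1}]'
python3 -m pendant '[{"travel":[0.873,0.284,0.5],"rot":[0,0,0],"fingers":1},{"travel":[0.873,0.284,0.5],"rot":[0,0,0],"fingers":1},{"travel":[0.873,0.284,0.5],"rot":[0,0,0],"fingers":1},{"travel":[0.873,0.284,0.5],"rot":[0,0,0],"fingers":1}]'
python3 -m pendant '[{"travel":[0.864,0.24,0.583],"rot":[0,0,0],"fingers":1},{"travel":[0.864,0.24,0.583],"rot":[0,0,0],"fingers":1},{"travel":[0.864,0.24,0.583],"rot":[0,0,0],"fingers":1},{"travel":[0.864,0.24,0.583],"rot":[0,0,0],"fingers":1},{"travel":[0.864,0.24,0.583],"rot":[0,0,0],"fingers":1},{"travel":[0.864,0.24,0.583],"rot":[0,0,0],"fingers":1}]'
python3 - <<'E'
from h import *
from plan import plan
plan([(.470,-.288,.022,57.5)])
im,d=env.read_camera("wrist"); cv2.imwrite("pics/w1.png",im)
E
```

```text
clock: 1.75
tcp_pos: [0.3055, -0.4291, 0.1998]
orientation: [-0.0, 0.876, 0.482, -0.0]
wrist_force: [0.3, -1.0, -0.7]
finger_gap: 0.0854
grip_force: 0.0
clock: 2.15
tcp_pos: [0.3908, -0.3578, 0.1383]
orientation: [-0.002, 0.877, 0.481, -0.0]
wrist_force: [0.6, -0.5, 0.4]
finger_gap: 0.0856
grip_force: 0.0
clock: 2.75
tcp_pos: [0.47, -0.2899, 0.0713]
orientation: [0.001, 0.877, 0.48, 0.0]
wrist_force: [-0.2, 0.5, 1.8]
finger_gap: 0.0854
grip_force: 0.0
clock 2.75 from [ 0.47   -0.2899  0.0713] yaw 57.4
(0.47, -0.288, 0.022, 57.5) travel [ 0.014 -0.009  0.411] rotz -0.002 rows>=1.0
```

View pics/w1.png

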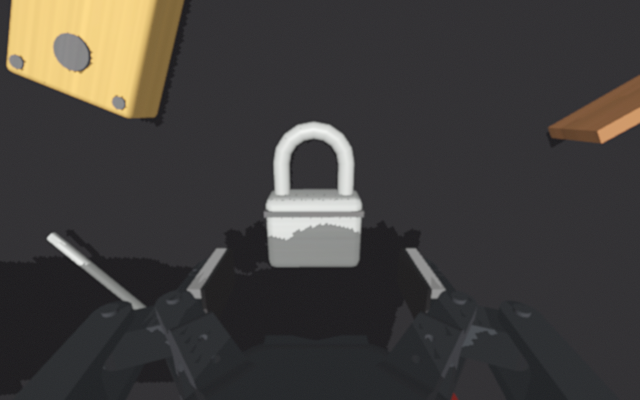

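The wrist picture shows the steel padlock square between the fingers. Its body spans about (265–362, 190–265) and the shackle points ahead, so I'm going down to grip it.

```bash
python3 -m pendant '[{"travel":[0,-0.01,0.2],"rot":[0,0,0],"fingers":1},{"travel":[0,-0.01,0.35],"rot":[0,0,0],"fingers":1},{"travel":[0,-0.01,0.41],"rot":[0,0,0],"fingers":1},{"travel":[0,-0.01,0.41],"rot":[0,0,0],"fingers":1}]'
python3 -m pendant '[{"travel":[0,0,0],"rot":[0,0,0],"fingers":-0.2},{"travel":[0,0,0],"rot":[0,0,0],"fingers":-0.2},{"travel":[0,0,0],"rot":[0,0,0],"fingers":-0.2},{"travel":[0,0,0],"rot":[0,0,0],"fingers":-0.2},{"travel":[0,0,0],"rot":[0,0,0],"fingers":-0.2}]' 30
python3 -c "
from plan import plan
plan([(.54,-.27,.022,20),(.60,-.256,.022,0),(.70,-.256,.022,0)])"
```

```text
clock: 3.2
tcp_pos: [0.4681, -0.2879, 0.0206]
orientation: [-0.0, 0.877, 0.48, -0.0]
wrist_force: [-0.1, 1.0, 0.2]
finger_gap: 0.0853
grip_force: 0.0
clock: 3.7
tcp_pos: [0.4696, -0.2882, 0.0222]
orientation: [0.001, 0.877, 0.481, 0.0]
wrist_force: [-1.5, -0.4, 6.4]
finger_gap: 0.0611
grip_force: 34.6
clock 3.70 from [ 0.4696 -0.2882  0.0222] yaw 57.5
(0.54, -0.27, 0.022, 20) travel [0.443 0.413 0.001] rotz 0.625 rows>=4.4 
(0.6, -0.256, 0.022, 0) travel [ 0.51   0.061 -0.   ] rotz 0.333 rows>=2.3 
(0.7, -0.256, 0.022, 0) travel [ 0.833  0.    -0.   ] rotz 0.000 rows>=2.0
```

```bash
python3 -m pendant '[{"travel":[0.07,0.07,0],"rot":[0,0,0.1],"fingers":-0.2},{"travel":[0.15,0.14,0],"rot":[0,0,0.2],"fingers":-0.2},{"travel":[0.22,0.2,0],"rot":[0,0,0.31],"fingers":-0.2},{"travel":[0.3,0.28,0],"rot":[0,0,0.42],"fingers":-0.2},{"travel":[0.37,0.35,0],"rot":[0,0,0.52],"fingers":-0.2},{"travel":[0.443,0.413,0],"rot":[0,0,0.625],"fingers":-0.2}]'
python3 -m pendant '[{"travel":[0.13,0.015,0],"rot":[0,0,0.1],"fingers":-0.2},{"travel":[0.26,0.03,0],"rot":[0,0,0.2],"fingers":-0.2},{"travel":[0.39,0.045,0],"rot":[0,0,0.28],"fingers":-0.2},{"travel":[0.51,0.061,0],"rot":[0,0,0.333],"fingers":-0.2},{"travel":[0.51,0.061,0],"rot":[0,0,0.333],"fingers":-0.2}]'
python3 -m pendant '[{"travel":[0.15,0,0],"rot":[0,0,0],"fingers":-0.2},{"travel":[0.3,0,0],"rot":[0,0,0],"fingers":-0.2},{"travel":[0.45,0,0],"rot":[0,0,0],"fingers":-0.2},{"travel":[0.6,0,0],"rot":[0,0,0],"fingers":-0.2},{"travel":[0.72,0,0],"rot":[0,0,0],"fingers":-0.2},{"travel":[0.833,0,0],"rot":[0,0,0],"fingers":-0.2},{"travel":[0.833,0,0],"rot":[0,0,0],"fingers":-0.2}]'
python3 -c "
from plan import plan
plan([(.70,-.256,.022,0),(.68,-.256,.13,0)])"
```

```text
clock: 4.3
tcp_pos: [0.5385, -0.2697, 0.0222]
orientation: [0.001, 0.985, 0.171, -0.001]
wrist_force: [-8.3, -1.4, 9.9]
finger_gap: 0.0611
grip_force: 35.0
clock: 4.8
tcp_pos: [0.601, -0.2551, 0.0222]
orientation: [0.001, 1.0, 0.0, 0.001]
wrist_force: [-0.3, 1.5, 6.3]
finger_gap: 0.061
grip_force: 35.8
clock: 5.5
tcp_pos: [0.7005, -0.2552, 0.0222]
orientation: [0.0, 1.0, 0.001, 0.001]
wrist_force: [-0.2, 0.2, 5.9]
finger_gap: 0.0614
grip_force: 35.7
clock 5.50 from [ 0.7005 -0.2552  0.0222] yaw 0.1
(0.7, -0.256, 0.022, 0) travel [-0.005  0.007  0.002] rotz 0.001 rows>=0.0 
(0.68, -0.256, 0.13, 0) travel [-0.167 -0.    -0.9  ] rotz 0.000 rows>=2.2
```

```bash
python3 -m pendant '[{"travel":[0,0,0],"rot":[0,0,0],"fingers":0.75},{"travel":[0,0,0],"rot":[0,0,0],"fingers":0.75},{"travel":[0,0,-0.2],"rot":[0,0,0],"fingers":0.75},{"travel":[0,0,-0.5],"rot":[0,0,0],"fingers":0.75},{"travel":[0,0,-0.9],"rot":[0,0,0],"fingers":0.75},{"travel":[0,0,-0.9],"rot":[0,0,0],"fingers":1}]'
python3 -c "
from plan import plan
plan([(.59,-.2,.13,-17),(.51,-.15,.13,-34.6),(.442,-.118,.08,34.6),(.442,-.118,.024,34.6)])
plan([(.59,-.2,.13,20),(.51,-.15,.13,34.6),(.442,-.118,.07,34.6),(.442,-.118,.024,34.6),(.432,-.2,.024,10),(.432,-.265,.024,0)])"
```

```text
clock: 6.1
tcp_pos: [0.7028, -0.2567, 0.1374]
orientation: [0.003, 1.0, 0.0, 0.006]
wrist_force: [1.5, -0.1, 1.2]
finger_gap: 0.0848
grip_force: 0.0
clock 6.10 from [ 0.7028 -0.2567  0.1374] yaw 0.0
(0.59, -0.2, 0.13, -17) travel [-0.94  -0.473  0.061] rotz 0.284 rows>=2.5 
(0.51, -0.15, 0.13, -34.6) travel [-0.759 -0.204 -0.   ] rotz 0.293 rows>=2.0 
(0.442, -0.118, 0.08, 34.6) travel [-0.618  0.102  0.417] rotz -1.153 rows>=8.1 SPLIT
(0.442, -0.118, 0.024, 34.6) travel [0.    0.    0.467] rotz -0.000 rows>=1.1 
clock 6.10 from [ 0.7028 -0.2567  0.1374] yaw 0.0
(0.59, -0.2, 0.13, 20) travel [-0.94  -0.473  0.061] rotz -0.333 rows>=2.5 
(0.51, -0.15, 0.13, 34.6) travel [-0.484 -0.62  -0.   ] rotz -0.243 rows>=1.9 
(0.442, -0.118, 0.07, 34.6) travel [-0.315 -0.541  0.5  ] rotz -0.000 rows>=1.9 
(0.442, -0.118, 0.024, 34.6) travel [0.    0.    0.383] rotz -0.000 rows>=0.9 
(0.432, -0.2, 0.024, 10) travel [-0.457  0.515 -0.   ] rotz 0.410 rows>=2.9 
(0.432, -0.265, 0.024, 0) travel [-0.094  0.533 -0.   ] rotz 0.167 rows>=1.3
```

```bash
python3 -m pendant '[{"travel":[-0.917,-0.467,0],"rot":[0,0,-0.333],"fingers":1},{"travel":[-0.917,-0.467,0],"rot":[0,0,-0.333],"fingers":1},{"travel":[-0.917,-0.467,0],"rot":[0,0,-0.333],"fingers":1}]'
python3 -m pendant '[{"travel":[-0.484,-0.62,0],"rot":[0,0,-0.243],"fingers":1},{"travel":[-0.484,-0.62,0],"rot":[0,0,-0.243],"fingers":1},{"travel":[-0.484,-0.62,0],"rot":[0,0,-0.243],"fingers":1}]'
python3 -m pendant '[{"travel":[-0.315,-0.541,0.25],"rot":[0,0,0],"fingers":1},{"travel":[-0.315,-0.541,0.5],"rot":[0,0,0],"fingers":1},{"travel":[-0.315,-0.541,0.5],"rot":[0,0,0],"fingers":1},{"travel":[-0.315,-0.541,0.5],"rot":[0,0,0],"fingers":1},{"travel":[-0.315,-0.541,0.5],"rot":[0,0,0],"fingers":1},{"travel":[-0.315,-0.541,0.5],"rot":[0,0,0],"fingers":1}]'
python3 -c "
from plan import plan
plan([(.442,-.118,.022,34.6)])"
```

```text
clock: 6.4
tcp_pos: [0.5845, -0.1964, 0.1272]
orientation: [-0.002, 0.984, 0.176, -0.002]
wrist_force: [-0.4, 0.0, 0.0]
finger_gap: 0.0851
grip_force: 0.0
clock: 6.7
tcp_pos: [0.5012, -0.1443, 0.1268]
orientation: [-0.004, 0.954, 0.299, -0.004]
wrist_force: [0.5, -0.5, 0.4]
finger_gap: 0.0856
grip_force: 0.0
clock: 7.3
tcp_pos: [0.4444, -0.1186, 0.0706]
orientation: [0.002, 0.955, 0.297, 0.002]
wrist_force: [-0.8, -0.8, 0.4]
finger_gap: 0.0854
grip_force: 0.0
clock 7.30 from [ 0.4444 -0.1186  0.0706] yaw 34.6
(0.442, -0.118, 0.022, 34.6) travel [-0.014 -0.016  0.405] rotz -0.001 rows>=1.0
```

```bash
python3 -m pendant '[{"travel":[-0.014,-0.016,0.2],"rot":[0,0,0],"fingers":1},{"travel":[-0.014,-0.016,0.34],"rot":[0,0,0],"fingers":1},{"travel":[-0.014,-0.016,0.4],"rot":[0,0,0],"fingers":1},{"travel":[-0.014,-0.016,0.4],"rot":[0,0,0],"fingers":1}]'
python3 -m pendant '[{"travel":[0,0,0],"rot":[0,0,0],"fingers":0},{"travel":[0,0,0],"rot":[0,0,0],"fingers":0},{"travel":[0,0,0],"rot":[0,0,0],"fingers":0},{"travel":[0,0,0],"rot":[0,0,0],"fingers":0},{"travel":[0,0,0],"rot":[0,0,0],"fingers":0}]' 30
python3 -c "
from plan import plan
plan([(.432,-.2,.022,10),(.432,-.265,.022,0)])"
```

```text
clock: 7.7
tcp_pos: [0.4395, -0.1168, 0.0207]
orientation: [0.0, 0.955, 0.297, -0.0]
wrist_force: [-0.2, 0.6, -0.6]
finger_gap: 0.0853
grip_force: 0.0
clock: 8.2
tcp_pos: [0.4402, -0.1171, 0.022]
orientation: [0.001, 0.955, 0.297, 0.001]
wrist_force: [1.4, -0.4, 5.2]
finger_gap: 0.0675
grip_force: 35.4
clock 8.20 from [ 0.4402 -0.1171  0.022 ] yaw 34.6
(0.432, -0.2, 0.022, 10) travel [-0.448  0.53  -0.   ] rotz 0.410 rows>=2.9 
(0.432, -0.265, 0.022, 0) travel [-0.094  0.533 -0.   ] rotz 0.167 rows>=1.3
```

```bash
python3 -m pendant '[{"travel":[-0.08,0.09,0],"rot":[0,0,0.07],"fingers":0},{"travel":[-0.15,0.18,0],"rot":[0,0,0.14],"fingers":0},{"travel":[-0.23,0.27,0],"rot":[0,0,0.2],"fingers":0},{"travel":[-0.3,0.36,0],"rot":[0,0,0.27],"fingers":0},{"travel":[-0.38,0.45,0],"rot":[0,0,0.34],"fingers":0},{"travel":[-0.448,0.53,0],"rot":[0,0,0.41],"fingers":0}]'
python3 -m pendant '[{"travel":[-0.02,0.14,0],"rot":[0,0,0.04],"fingers":0},{"travel":[-0.05,0.28,0],"rot":[0,0,0.08],"fingers":0},{"travel":[-0.07,0.42,0],"rot":[0,0,0.13],"fingers":0},{"travel":[-0.094,0.533,0],"rot":[0,0,0.167],"fingers":0},{"travel":[-0.094,0.533,0],"rot":[0,0,0.167],"fingers":0}]'
python3 -m pendant '[{"travel":[0,0,0],"rot":[0,0,0],"fingers":1},{"travel":[0,0,0],"rot":[0,0,0],"fingers":1},{"travel":[0,0,-0.25],"rot":[0,0,0],"fingers":1},{"travel":[0,0,-0.6],"rot":[0,0,0],"fingers":1},{"travel":[0,0,-0.9],"rot":[0,0,0],"fingers":1}]'
python3 -c "
from plan import plan
plan([(.44,-.15,.13,45.5),(.447,-.015,.13,45.5),(.447,.11,.07,45.5)],(.432,-.265,.13,0))"
```

```text
clock: 8.8
tcp_pos: [0.4318, -0.1983, 0.0221]
orientation: [-0.001, 0.996, 0.086, 0.002]
wrist_force: [2.3, 8.3, 11.2]
finger_gap: 0.0676
grip_force: 36.0
clock: 9.3
tcp_pos: [0.4315, -0.2654, 0.022]
orientation: [0.001, 1.0, -0.001, 0.001]
wrist_force: [1.1, 0.1, 5.1]
finger_gap: 0.0674
grip_force: 35.9
clock: 9.8
tcp_pos: [0.4302, -0.2636, 0.1298]
orientation: [-0.0, 1.0, -0.0, -0.001]
wrist_force: [0.5, -0.8, 0.5]
finger_gap: 0.0853
grip_force: 0.0
clock 9.80 from [ 0.432 -0.265  0.13 ] yaw 0.0
(0.44, -0.15, 0.13, 45.5) travel [ 0.067 -0.958 -0.   ] rotz -0.758 rows>=5.3 
(0.447, -0.015, 0.13, 45.5) travel [ 0.843 -0.747 -0.   ] rotz -0.000 rows>=2.7 
(0.447, 0.11, 0.07, 45.5) travel [ 0.743 -0.73   0.5  ] rotz -0.000 rows>=2.8
```

```bash
python3 -m pendant '[{"travel":[0.067,-0.958,0],"rot":[0,0,-0.758],"fingers":1},{"travel":[0.067,-0.958,0],"rot":[0,0,-0.758],"fingers":1},{"travel":[0.067,-0.958,0],"rot":[0,0,-0.758],"fingers":1},{"travel":[0.067,-0.958,0],"rot":[0,0,-0.758],"fingers":1},{"travel":[0.067,-0.958,0],"rot":[0,0,-0.758],"fingers":1},{"travel":[0.067,-0.958,0],"rot":[0,0,-0.758],"fingers":1}]'
python3 -m pendant '[{"travel":[0.843,-0.747,0],"rot":[0,0,0],"fingers":1},{"travel":[0.843,-0.747,0],"rot":[0,0,0],"fingers":1},{"travel":[0.843,-0.747,0],"rot":[0,0,0],"fingers":1}]'
python3 -m pendant '[{"travel":[0.743,-0.73,0.2],"rot":[0,0,0],"fingers":1},{"travel":[0.743,-0.73,0.4],"rot":[0,0,0],"fingers":1},{"travel":[0.743,-0.73,0.5],"rot":[0,0,0],"fingers":1},{"travel":[0.743,-0.73,0.5],"rot":[0,0,0],"fingers":1},{"travel":[0.743,-0.73,0.5],"rot":[0,0,0],"fingers":1},{"travel":[0.743,-0.73,0.5],"rot":[0,0,0],"fingers":1},{"travel":[0.743,-0.73,0.5],"rot":[0,0,0],"fingers":1}]'
python3 -c "
from plan import plan
plan([(.447,.11,.022,45.5),(.51,.03,.022,5),(.53,-.06,.022,0),(.59,-.12,.022,0),(.70,-.12,.022,0)])"
```

```text
clock: 10.4
tcp_pos: [0.4384, -0.1484, 0.1286]
orientation: [-0.0, 0.921, 0.389, -0.0]
wrist_force: [-0.4, 0.1, 0.5]
finger_gap: 0.0853
grip_force: 0.0
clock: 10.7
tcp_pos: [0.4448, -0.012, 0.1285]
orientation: [-0.001, 0.922, 0.386, -0.0]
wrist_force: [0.3, -0.9, -0.6]
finger_gap: 0.0851
grip_force: 0.0
clock: 11.4
tcp_pos: [0.4469, 0.1098, 0.0697]
orientation: [0.0, 0.923, 0.386, 0.001]
wrist_force: [0.1, 0.3, 0.9]
finger_gap: 0.085
grip_force: 0.0
clock 11.40 from [0.4469 0.1098 0.0697] yaw 45.4
(0.447, 0.11, 0.022, 45.5) travel [ 0.002 -0.     0.397] rotz -0.002 rows>=1.0 
(0.51, 0.03, 0.022, 5) travel [-0.108  0.842 -0.   ] rotz 0.675 rows>=4.7 
(0.53, -0.06, 0.022, 0) travel [ 0.101  0.762 -0.   ] rotz 0.083 rows>=1.8 
(0.59, -0.12, 0.022, 0) travel [ 0.5  0.5 -0. ] rotz 0.000 rows>=1.7 
(0.7, -0.12, 0.022, 0) travel [ 0.917  0.    -0.   ] rotz 0.000 rows>=2.2
```

```bash
python3 -m pendant '[{"travel":[0,0,0.2],"rot":[0,0,0],"fingers":1},{"travel":[0,0,0.34],"rot":[0,0,0],"fingers":1},{"travel":[0,0,0.397],"rot":[0,0,0],"fingers":1},{"travel":[0,0,0.397],"rot":[0,0,0],"fingers":1}]'
python3 -m pendant '[{"travel":[0,0,0],"rot":[0,0,0],"fingers":-0.2},{"travel":[0,0,0],"rot":[0,0,0],"fingers":-0.2},{"travel":[0,0,0],"rot":[0,0,0],"fingers":-0.2},{"travel":[0,0,0],"rot":[0,0,0],"fingers":-0.2},{"travel":[0,0,0],"rot":[0,0,0],"fingers":-0.2}]' 30
python3 -m pendant '[{"travel":[-0.01,0.1,0],"rot":[0,0,0.08],"fingers":-0.2},{"travel":[-0.03,0.22,0],"rot":[0,0,0.17],"fingers":-0.2},{"travel":[-0.04,0.33,0],"rot":[0,0,0.26],"fingers":-0.2},{"travel":[-0.055,0.44,0],"rot":[0,0,0.35],"fingers":-0.2},{"travel":[-0.07,0.55,0],"rot":[0,0,0.44],"fingers":-0.2},{"travel":[-0.085,0.66,0],"rot":[0,0,0.53],"fingers":-0.2},{"travel":[-0.1,0.76,0],"rot":[0,0,0.62],"fingers":-0.2},{"travel":[-0.108,0.842,0],"rot":[0,0,0.675],"fingers":-0.2}]'
python3 -c "
from plan import plan
plan([(.53,-.06,.022,0),(.59,-.12,.022,0),(.70,-.12,.022,0)])"
```

```text
clock: 11.8
tcp_pos: [0.4457, 0.1099, 0.021]
orientation: [-0.0, 0.923, 0.386, -0.0]
wrist_force: [-0.0, 0.1, -0.6]
finger_gap: 0.0852
grip_force: 0.0
clock: 12.3
tcp_pos: [0.4467, 0.1107, 0.0222]
orientation: [0.0, 0.922, 0.386, 0.001]
wrist_force: [-1.2, -1.2, 7.3]
finger_gap: 0.0614
grip_force: 33.6
clock: 13.1
tcp_pos: [0.5092, 0.0316, 0.0223]
orientation: [-0.001, 0.999, 0.042, 0.0]
wrist_force: [-4.0, 6.8, 9.0]
finger_gap: 0.0613
grip_force: 34.0
clock 13.10 from [0.5092 0.0316 0.0223] yaw 4.8
(0.53, -0.06, 0.022, 0) travel [0.108 0.775 0.002] rotz 0.080 rows>=1.9 
(0.59, -0.12, 0.022, 0) travel [ 0.5  0.5 -0. ] rotz 0.000 rows>=1.7 
(0.7, -0.12, 0.022, 0) travel [ 0.917  0.    -0.   ] rotz 0.000 rows>=2.2
```

```bash
python3 -m pendant '[{"travel":[0.02,0.15,0],"rot":[0,0,0.02],"fingers":-0.2},{"travel":[0.04,0.31,0],"rot":[0,0,0.04],"fingers":-0.2},{"travel":[0.06,0.46,0],"rot":[0,0,0.06],"fingers":-0.2},{"travel":[0.08,0.62,0],"rot":[0,0,0.08],"fingers":-0.2},{"travel":[0.108,0.762,0],"rot":[0,0,0.08],"fingers":-0.2}]'
python3 -m pendant '[{"travel":[0.12,0.12,0],"rot":[0,0,0],"fingers":-0.2},{"travel":[0.25,0.25,0],"rot":[0,0,0],"fingers":-0.2},{"travel":[0.38,0.38,0],"rot":[0,0,0],"fingers":-0.2},{"travel":[0.5,0.5,0],"rot":[0,0,0],"fingers":-0.2},{"travel":[0.5,0.5,0],"rot":[0,0,0],"fingers":-0.2}]'
python3 -m pendant '[{"travel":[0.15,0,0],"rot":[0,0,0],"fingers":-0.2},{"travel":[0.3,0,0],"rot":[0,0,0],"fingers":-0.2},{"travel":[0.45,0,0],"rot":[0,0,0],"fingers":-0.2},{"travel":[0.6,0,0],"rot":[0,0,0],"fingers":-0.2},{"travel":[0.75,0,0],"rot":[0,0,0],"fingers":-0.2},{"travel":[0.917,0,0],"rot":[0,0,0],"fingers":-0.2},{"travel":[0.917,0,0],"rot":[0,0,0],"fingers":-0.2}]'
python3 -m pendant '[{"travel":[0,0,0],"rot":[0,0,0],"fingers":0.75},{"travel":[0,0,0],"rot":[0,0,0],"fingers":0.75},{"travel":[0,0,-0.2],"rot":[0,0,0],"fingers":0.75},{"travel":[0,0,-0.5],"rot":[0,0,0],"fingers":0.75},{"travel":[0,0,-0.9],"rot":[0,0,0],"fingers":0.75},{"travel":[0,0,-0.9],"rot":[0,0,0],"fingers":1}]'
python3 -c "
from plan import plan
plan([(.60,-.01,.13,55),(.535,.12,.13,110),(.48,.22,.13,165),(.443,.292,.07,165)],(.70,-.12,.13,0))"
```

```text
clock: 13.6
tcp_pos: [0.5302, -0.0589, 0.0223]
orientation: [-0.001, 1.0, 0.002, 0.001]
wrist_force: [-1.6, 5.9, 5.9]
finger_gap: 0.0617
grip_force: 33.6
clock: 14.1
tcp_pos: [0.5927, -0.1214, 0.0223]
orientation: [0.001, 1.0, 0.001, 0.002]
wrist_force: [2.6, -3.0, 2.5]
finger_gap: 0.0612
grip_force: 35.0
clock: 14.8
tcp_pos: [0.7024, -0.1187, 0.0222]
orientation: [0.0, 1.0, 0.002, 0.002]
wrist_force: [4.9, -0.4, 4.6]
finger_gap: 0.0616
grip_force: 35.2
clock: 15.4
tcp_pos: [0.7028, -0.1199, 0.1371]
orientation: [0.002, 1.0, 0.001, 0.005]
wrist_force: [0.6, 0.5, 0.9]
finger_gap: 0.0851
grip_force: 0.0
clock 15.40 from [ 0.7  -0.12  0.13] yaw 0.0
(0.6, -0.01, 0.13, 55) travel [-0.833 -0.917 -0.   ] rotz -0.917 rows>=6.4 
(0.535, 0.12, 0.13, 110) travel [ 0.577 -1.065 -0.   ] rotz -0.917 rows>=6.4 SPLIT
(0.48, 0.22, 0.13, 165) travel [ 0.94  -0.146 -0.   ] rotz -0.917 rows>=6.4 
(0.443, 0.292, 0.07, 165) travel [0.453 0.5   0.5  ] rotz 0.000 rows>=2.0
```

```bash
python3 -m pendant '[{"travel":[-0.833,-0.917,0],"rot":[0,0,-0.917],"fingers":1},{"travel":[-0.833,-0.917,0],"rot":[0,0,-0.917],"fingers":1},{"travel":[-0.833,-0.917,0],"rot":[0,0,-0.917],"fingers":1},{"travel":[-0.833,-0.917,0],"rot":[0,0,-0.917],"fingers":1},{"travel":[-0.833,-0.917,0],"rot":[0,0,-0.917],"fingers":1},{"travel":[-0.833,-0.917,0],"rot":[0,0,-0.917],"fingers":1},{"travel":[-0.833,-0.917,0],"rot":[0,0,-0.917],"fingers":1}]'
python3 -m pendant '[{"travel":[0.577,-1,0],"rot":[0,0,-0.917],"fingers":1},{"travel":[0.577,-1,0],"rot":[0,0,-0.917],"fingers":1},{"travel":[0.577,-1,0],"rot":[0,0,-0.917],"fingers":1},{"travel":[0.577,-1,0],"rot":[0,0,-0.917],"fingers":1},{"travel":[0.577,-1,0],"rot":[0,0,-0.917],"fingers":1},{"travel":[0.577,-1,0],"rot":[0,0,-0.917],"fingers":1},{"travel":[0.577,-1,0],"rot":[0,0,-0.917],"fingers":1}]'
python3 -m pendant '[{"travel":[0.94,-0.146,0],"rot":[0,0,-0.917],"fingers":1},{"travel":[0.94,-0.146,0],"rot":[0,0,-0.917],"fingers":1},{"travel":[0.94,-0.146,0],"rot":[0,0,-0.917],"fingers":1},{"travel":[0.94,-0.146,0],"rot":[0,0,-0.917],"fingers":1},{"travel":[0.94,-0.146,0],"rot":[0,0,-0.917],"fingers":1},{"travel":[0.94,-0.146,0],"rot":[0,0,-0.917],"fingers":1},{"travel":[0.94,-0.146,0],"rot":[0,0,-0.917],"fingers":1},{"travel":[0.94,-0.146,0],"rot":[0,0,-0.917],"fingers":1}]'
python3 -c "
from plan import plan
plan([(.443,.292,.07,165),(.443,.292,.022,165)])"
```

```text
clock: 16.1
tcp_pos: [0.5983, -0.0089, 0.1289]
orientation: [-0.0, 0.885, 0.465, -0.0]
wrist_force: [0.3, 0.5, -1.1]
finger_gap: 0.0856
grip_force: 0.0
clock: 16.8
tcp_pos: [0.5393, 0.1163, 0.1288]
orientation: [-0.0, 0.57, 0.821, -0.0]
wrist_force: [1.0, 0.4, 0.6]
finger_gap: 0.0854
grip_force: 0.0
clock: 17.6
tcp_pos: [0.4842, 0.2157, 0.1288]
orientation: [-0.0, 0.129, 0.992, -0.0]
wrist_force: [0.1, 0.2, 0.1]
finger_gap: 0.0855
grip_force: 0.0
clock 17.60 from [0.4842 0.2157 0.1288] yaw 165.2
(0.443, 0.292, 0.07, 165) travel [0.495 0.527 0.49 ] rotz 0.003 rows>=2.1 
(0.443, 0.292, 0.022, 165) travel [0.  0.  0.4] rotz 0.000 rows>=1.0
```

```bash
python3 -m pendant '[{"travel":[0.495,0.527,0.25],"rot":[0,0,0],"fingers":1},{"travel":[0.495,0.527,0.4],"rot":[0,0,0],"fingers":1},{"travel":[0.495,0.527,0.49],"rot":[0,0,0],"fingers":1},{"travel":[0.495,0.527,0.49],"rot":[0,0,0],"fingers":1},{"travel":[0.495,0.527,0.49],"rot":[0,0,0],"fingers":1},{"travel":[0.495,0.527,0.49],"rot":[0,0,0],"fingers":1}]'
python3 -m pendant '[{"travel":[0,0,0.2],"rot":[0,0,0],"fingers":1},{"travel":[0,0,0.34],"rot":[0,0,0],"fingers":1},{"travel":[0,0,0.4],"rot":[0,0,0],"fingers":1},{"travel":[0,0,0.4],"rot":[0,0,0],"fingers":1}]'
python3 -m pendant '[{"travel":[0,0,0],"rot":[0,0,0],"fingers":0},{"travel":[0,0,0],"rot":[0,0,0],"fingers":0},{"travel":[0,0,0],"rot":[0,0,0],"fingers":0},{"travel":[0,0,0],"rot":[0,0,0],"fingers":0},{"travel":[0,0,0],"rot":[0,0,0],"fingers":0}]' 30
python3 -c "
from plan import plan
plan([(.53,.27,.022,180),(.625,.256,.022,180),(.705,.256,.022,180)])"
```

```text
clock: 18.2
tcp_pos: [0.4452, 0.2919, 0.0714]
orientation: [0.001, 0.13, 0.992, 0.0]
wrist_force: [-0.4, 0.1, -0.1]
finger_gap: 0.0853
grip_force: 0.0
clock: 18.6
tcp_pos: [0.4442, 0.2916, 0.0222]
orientation: [-0.0, 0.129, 0.992, -0.0]
wrist_force: [-0.1, 0.7, 0.2]
finger_gap: 0.0851
grip_force: 0.0
clock: 19.1
tcp_pos: [0.4449, 0.2921, 0.0236]
orientation: [0.001, 0.129, 0.992, -0.0]
wrist_force: [-0.5, -3.0, 6.8]
finger_gap: 0.0671
grip_force: 36.4
clock 19.10 from [0.4449 0.2921 0.0236] yaw 165.2
(0.53, 0.27, 0.022, 180) travel [-0.732  0.003  0.014] rotz -0.247 rows>=1.8 
(0.625, 0.256, 0.022, 180) travel [-0.792 -0.117 -0.   ] rotz 0.000 rows>=1.9 
(0.705, 0.256, 0.022, 180) travel [-0.667  0.    -0.   ] rotz 0.000 rows>=1.6
```

```bash
python3 -m pendant '[{"travel":[-0.15,0,0],"rot":[0,0,-0.05],"fingers":0},{"travel":[-0.3,0,0],"rot":[0,0,-0.1],"fingers":0},{"travel":[-0.45,0,0],"rot":[0,0,-0.15],"fingers":0},{"travel":[-0.6,0,0],"rot":[0,0,-0.2],"fingers":0},{"travel":[-0.732,0,0],"rot":[0,0,-0.247],"fingers":0}]'
python3 -m pendant '[{"travel":[-0.16,-0.023,0],"rot":[0,0,0],"fingers":0},{"travel":[-0.32,-0.046,0],"rot":[0,0,0],"fingers":0},{"travel":[-0.48,-0.07,0],"rot":[0,0,0],"fingers":0},{"travel":[-0.64,-0.094,0],"rot":[0,0,0],"fingers":0},{"travel":[-0.792,-0.117,0],"rot":[0,0,0],"fingers":0}]'
python3 -m pendant '[{"travel":[-0.15,0,0],"rot":[0,0,0],"fingers":0},{"travel":[-0.3,0,0],"rot":[0,0,0],"fingers":0},{"travel":[-0.45,0,0],"rot":[0,0,0],"fingers":0},{"travel":[-0.56,0,0],"rot":[0,0,0],"fingers":0},{"travel":[-0.667,0,0],"rot":[0,0,0],"fingers":0},{"travel":[-0.667,0,0],"rot":[0,0,0],"fingers":0}]'
python3 -m pendant '[{"travel":[0,0,0],"rot":[0,0,0],"fingers":0.8},{"travel":[0,0,0],"rot":[0,0,0],"fingers":0.8},{"travel":[0,0,-0.2],"rot":[0,0,0],"fingers":0.8},{"travel":[0,0,-0.5],"rot":[0,0,0],"fingers":0.8},{"travel":[0,0,-0.9],"rot":[0,0,0],"fingers":0.8},{"travel":[0,0,-0.9],"rot":[0,0,0],"fingers":1}]'
python3 - <<'E'
from m import *
measure()
E
```

```text
clock: 19.6
tcp_pos: [0.5261, 0.271, 0.0236]
orientation: [-0.003, -0.002, 1.0, 0.001]
wrist_force: [-13.8, 3.3, 15.3]
finger_gap: 0.0673
grip_force: 37.5
clock: 20.1
tcp_pos: [0.6215, 0.257, 0.0236]
orientation: [-0.002, -0.001, 1.0, 0.001]
wrist_force: [-12.1, 2.5, 13.0]
finger_gap: 0.0673
grip_force: 37.1
clock: 20.7
tcp_pos: [0.7044, 0.2566, 0.0237]
orientation: [0.0, -0.0, 1.0, 0.0]
wrist_force: [-2.9, 0.1, 5.6]
finger_gap: 0.067
grip_force: 36.4
clock: 21.3
tcp_pos: [0.708, 0.2571, 0.1392]
orientation: [0.006, -0.0, 1.0, 0.002]
wrist_force: [0.9, -0.1, 1.7]
finger_gap: 0.0852
grip_force: 0.0
top rim_a conf 0.71 px [402. 223.] ztop 0.032 max 0.050 rect c [ 0.434 -0.266] wh [0.069 0.093] ang 89.2 mean [ 0.433 -0.264  0.031] sat 109 hue 21
top rim_a conf 0.56 px [240. 140.] ztop 0.032 max 0.592 rect c [0.696 0.252] wh [0.083 0.064] ang 0.6 mean [0.695 0.246 0.036] sat 5 hue 68
top pad_a conf 0.71 px [399. 139.] ztop 0.029 max 0.035 rect c [ 0.698 -0.256] wh [0.049 0.061] ang 1.5 mean [ 0.697 -0.256  0.027] sat 4 hue 60
top pad_a conf 0.68 px [358. 132.] ztop 0.029 max 0.039 rect c [ 0.724 -0.121] wh [0.061 0.092] ang 89.7 mean [ 0.715 -0.12   0.026] sat 109 hue 21
```

```bash
for i in 1 2 3 4; do python3 -m pendant '[{"travel":[0.452,-0.868,0],"rot":[0,0,0],"fingers":1},{"travel":[0.452,-0.868,0],"rot":[0,0,0],"fingers":1},{"travel":[0.452,-0.868,0],"rot":[0,0,0],"fingers":1}]' | sed -n 2p; done
python3 -m pendant '[{"travel":[0.452,-0.868,0],"rot":[0,0,0],"fingers":1},{"travel":[0.452,-0.868,0.2],"rot":[0,0,0],"fingers":1},{"travel":[0.452,-0.868,0.5],"rot":[0,0,0],"fingers":1},{"travel":[0.452,-0.868,0.5],"rot":[0,0,0],"fingers":1},{"travel":[0.452,-0.868,0.5],"rot":[0,0,0],"fingers":1},{"travel":[0.452,-0.868,0.5],"rot":[0,0,0],"fingers":1},{"travel":[0.452,-0.868,0.5],"rot":[0,0,0],"fingers":1}]'
python3 -c "
from plan import plan
plan([(.433,-.265,.022,180)])"
```

```text
tcp_pos: [0.6457, 0.1484, 0.1273]
tcp_pos: [0.5918, 0.0446, 0.1282]
tcp_pos: [0.5386, -0.059, 0.1288]
tcp_pos: [0.4849, -0.1631, 0.129]
clock: 23.35
tcp_pos: [0.4345, -0.2646, 0.0716]
orientation: [0.001, -0.001, 1.0, -0.001]
wrist_force: [0.1, 0.4, -0.5]
finger_gap: 0.0853
grip_force: 0.0
clock 23.35 from [ 0.4345 -0.2646  0.0716] yaw -179.9
(0.433, -0.265, 0.022, 180) travel [ 0.012 -0.003  0.413] rotz 0.002 rows>=1.0
```

```bash
python3 -m pendant '[{"travel":[0.012,0,0.2],"rot":[0,0,0],"fingers":1},{"travel":[0.012,0,0.34],"rot":[0,0,0],"fingers":1},{"travel":[0.012,0,0.41],"rot":[0,0,0],"fingers":1},{"travel":[0.012,0,0.41],"rot":[0,0,0],"fingers":1}]'
python3 -m pendant '[{"travel":[0,0,0],"rot":[0,0,0],"fingers":0},{"travel":[0,0,0],"rot":[0,0,0],"fingers":0},{"travel":[0,0,0],"rot":[0,0,0],"fingers":0},{"travel":[0,0,0],"rot":[0,0,0],"fingers":0},{"travel":[0,0,0],"rot":[0,0,0],"fingers":0}]' 30
python3 -m pendant '[{"travel":[-0.08,0.125,0],"rot":[0,0,0],"fingers":0},{"travel":[-0.16,0.25,0],"rot":[0,0,0],"fingers":0},{"travel":[-0.24,0.375,0],"rot":[0,0,0],"fingers":0},{"travel":[-0.32,0.5,0],"rot":[0,0,0],"fingers":0},{"travel":[-0.4,0.625,0],"rot":[0,0,0],"fingers":0},{"travel":[-0.48,0.75,0],"rot":[0,0,0],"fingers":0},{"travel":[-0.558,0.875,0],"rot":[0,0,0],"fingers":0}]'
python3 -m pendant '[{"travel":[-0.024,0.13,0],"rot":[0,0,0],"fingers":0},{"travel":[-0.048,0.26,0],"rot":[0,0,0],"fingers":0},{"travel":[-0.072,0.39,0],"rot":[0,0,0],"fingers":0},{"travel":[-0.096,0.52,0],"rot":[0,0,0],"fingers":0},{"travel":[-0.12,0.65,0],"rot":[0,0,0],"fingers":0},{"travel":[-0.144,0.78,0],"rot":[0,0,0],"fingers":0},{"travel":[-0.167,0.917,0],"rot":[0,0,0],"fingers":0}]'
python3 -c "
from plan import plan
plan([(.52,.06,.022,180),(.59,.12,.022,180),(.705,.12,.022,180)])"
```

```text
clock: 23.75
tcp_pos: [0.4318, -0.2641, 0.021]
orientation: [-0.0, -0.001, 1.0, 0.0]
wrist_force: [0.0, 0.6, 0.5]
finger_gap: 0.0851
grip_force: 0.0
clock: 24.25
tcp_pos: [0.4325, -0.2654, 0.0224]
orientation: [0.001, -0.0, 1.0, -0.001]
wrist_force: [-0.1, 2.0, 6.1]
finger_gap: 0.0677
grip_force: 36.1
clock: 24.95
tcp_pos: [0.4993, -0.1615, 0.0225]
orientation: [0.0, 0.0, 1.0, -0.002]
wrist_force: [-3.4, -4.9, 6.0]
finger_gap: 0.0677
grip_force: 36.1
clock: 25.65
tcp_pos: [0.5197, -0.0511, 0.0224]
orientation: [0.001, 0.0, 1.0, -0.002]
wrist_force: [-0.6, -6.5, 6.4]
finger_gap: 0.0675
grip_force: 36.1
clock 25.65 from [ 0.5197 -0.0511  0.0224] yaw 179.9
(0.52, 0.06, 0.022, 180) travel [-0.002  0.925  0.004] rotz -0.001 rows>=2.2 
(0.59, 0.12, 0.022, 180) travel [-0.583  0.5   -0.   ] rotz 0.000 rows>=1.8 
(0.705, 0.12, 0.022, 180) travel [-0.958  0.    -0.   ] rotz 0.000 rows>=2.3
```

```bash
python3 -m pendant '[{"travel":[0,0.13,0],"rot":[0,0,0],"fingers":0},{"travel":[0,0.26,0],"rot":[0,0,0],"fingers":0},{"travel":[0,0.39,0],"rot":[0,0,0],"fingers":0},{"travel":[0,0.52,0],"rot":[0,0,0],"fingers":0},{"travel":[0,0.65,0],"rot":[0,0,0],"fingers":0},{"travel":[0,0.78,0],"rot":[0,0,0],"fingers":0},{"travel":[0,0.92,0],"rot":[0,0,0],"fingers":0}]'
python3 -m pendant '[{"travel":[-0.11,0.1,0],"rot":[0,0,0],"fingers":0},{"travel":[-0.23,0.2,0],"rot":[0,0,0],"fingers":0},{"travel":[-0.35,0.3,0],"rot":[0,0,0],"fingers":0},{"travel":[-0.47,0.4,0],"rot":[0,0,0],"fingers":0},{"travel":[-0.583,0.5,0],"rot":[0,0,0],"fingers":0},{"travel":[-0.583,0.5,0],"rot":[0,0,0],"fingers":0}]'
python3 -m pendant '[{"travel":[-0.15,0,0],"rot":[0,0,0],"fingers":0},{"travel":[-0.3,0,0],"rot":[0,0,0],"fingers":0},{"travel":[-0.45,0,0],"rot":[0,0,0],"fingers":0},{"travel":[-0.6,0,0],"rot":[0,0,0],"fingers":0},{"travel":[-0.75,0,0],"rot":[0,0,0],"fingers":0},{"travel":[-0.86,0,0],"rot":[0,0,0],"fingers":0},{"travel":[-0.958,0,0],"rot":[0,0,0],"fingers":0},{"travel":[-0.958,0,0],"rot":[0,0,0],"fingers":0}]'
python3 -m pendant '[{"travel":[0,0,0],"rot":[0,0,0],"fingers":0.75},{"travel":[0,0,0],"rot":[0,0,0],"fingers":0.75},{"travel":[0,0,-0.2],"rot":[0,0,0],"fingers":0.75},{"travel":[0,0,-0.5],"rot":[0,0,0],"fingers":0.75},{"travel":[0,0,-0.95],"rot":[0,0,0],"fingers":0.75},{"travel":[0,0,-0.95],"rot":[0,0,0],"fingers":0.75}]'
python3 -m pendant '[{"travel":[1,0,-0.6],"rot":[0,0,0],"fingers":1},{"travel":[1,0,-0.6],"rot":[0,0,0],"fingers":1},{"travel":[1,0,-0.6],"rot":[0,0,0],"fingers":1}]'
python3 -m pendant '[{"travel":[1,0,0],"rot":[0,0,0],"fingers":1},{"travel":[1,0,0],"rot":[0,0,0],"fingers":1},{"travel":[1,0,0],"rot":[0,0,0],"fingers":1},{"travel":[1,0,0],"rot":[0,0,0],"fingers":1},{"travel":[1,0,0],"rot":[0,0,0],"fingers":1}]'
python3 - <<'E'
from m import *
measure(); im,d=env.read_camera("top"); cv2.imwrite("pics/topend.png",im); im,d=env.read_camera("scene"); cv2.imwrite("pics/sceneend.png",im)
E
```

```text
clock: 26.35
tcp_pos: [0.5198, 0.0595, 0.0224]
orientation: [0.001, 0.001, 1.0, -0.002]
wrist_force: [0.4, -6.4, 6.4]
finger_gap: 0.0675
grip_force: 36.0
clock: 26.95
tcp_pos: [0.5901, 0.1217, 0.0224]
orientation: [0.001, -0.001, 1.0, 0.0]
wrist_force: [1.8, 1.8, 4.8]
finger_gap: 0.0672
grip_force: 36.9
clock: 27.75
tcp_pos: [0.7034, 0.1209, 0.0223]
orientation: [-0.0, -0.0, 1.0, 0.0]
wrist_force: [-2.8, -0.1, 8.0]
finger_gap: 0.0675
grip_force: 37.4
clock: 28.35
tcp_pos: [0.7069, 0.1209, 0.1428]
orientation: [0.006, -0.0, 1.0, 0.0]
wrist_force: [1.1, 0.7, 0.2]
finger_gap: 0.0749
grip_force: 0.0
clock: 28.65
tcp_pos: [0.5812, 0.1206, 0.2072]
orientation: [-0.001, -0.0, 1.0, 0.0]
wrist_force: [0.9, 0.2, 1.0]
finger_gap: 0.0858
grip_force: 0.0
clock: 29.15
tcp_pos: [0.4638, 0.1206, 0.2075]
orientation: [0.001, -0.0, 1.0, 0.0]
wrist_force: [0.7, -0.2, 0.6]
finger_gap: 0.085
grip_force: 0.0
top rim_a conf 0.94 px [236. 140.] ztop 0.031 max 0.048 rect c [0.701 0.255] wh [0.094 0.069] ang 1.0 mean [0.699 0.254 0.028] sat 3 hue 60
top rim_a conf 0.66 px [277. 135.] ztop 0.032 max 0.050 rect c [0.702 0.12 ] wh [0.096 0.066] ang 0.7 mean [0.7   0.119 0.03 ] sat 107 hue 21
top pad_a conf 0.93 px [358. 133.] ztop 0.028 max 0.037 rect c [ 0.724 -0.12 ] wh [0.092 0.06 ] ang 0.4 mean [ 0.714 -0.118  0.024] sat 108 hue 21
top pad_a conf 0.67 px [398. 140.] ztop 0.028 max 0.037 rect c [ 0.72  -0.256] wh [0.06  0.091] ang 89.8 mean [ 0.708 -0.254  0.025] sat 4 hue 60
top pad_a conf 0.65 px [178. 237.] ztop 0.027 max 0.034 rect c [0.387 0.431] wh [0.063 0.091] ang 31.1 mean [0.392 0.421 0.023] sat 159 hue 1
```

View pics/topend.png

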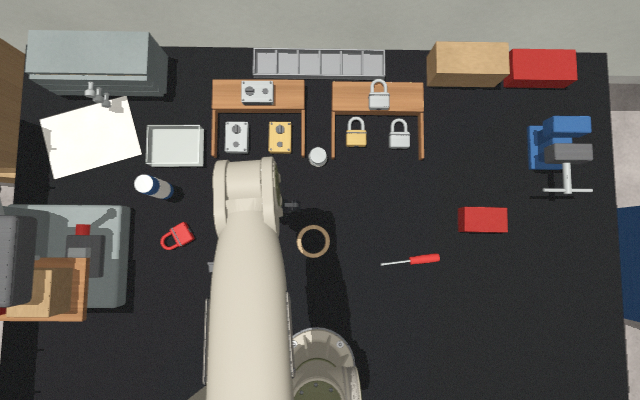

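View pics/sceneend.png

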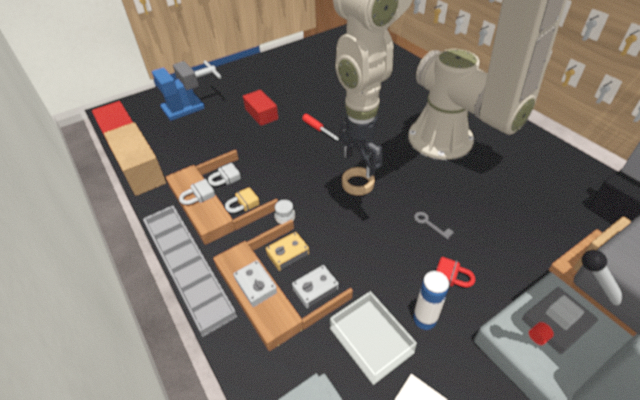

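The final top view shows the rim locks at (236,137) and (280,137) in the left bay, and the padlocks at (356,132) and (399,135) in the right bay. All four are fully inside the mouths. The tin, tape, key and the other bystanders have not moved, and the gripper is clear.

```bash
python3 -c "
from workcell import env
print(env.hand_in())"
```

```text
the job is handed in; nothing more can be done
None
```

All four locks lie flat inside their matching bays, both rim locks in one and both padlocks in the other; nothing else was moved, and I handed the job in at about 29 s.

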